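# Find the high spot of an eccentric shaft on the runout stand

## Robot

A 7-joint arm with a two-finger parallel gripper is mounted at the origin on the work surface. World frame = base frame: x ahead of the robot, y to its left, z up, the work surface at z = 0. Lengths are in m, angles in degrees, forces in N, time in s.
With the tool pointing down it reaches from about 0.4 to 0.9 m from the base axis. Payload 5.6 kg.
Tool frame: the origin (TCP) lies on the centre line of the jaws, within the pads' length; the fingertips stand ahead of it and the grasp point (between the pads) lies 2 mm behind it (manip.tip_extent is the z of the fingertips in the tool frame, in m); z points along the fingers, y is the line along which they close (so a half turn about z gives the same grasp; the last joint's range is limited). The gripper opens to 92 mm and grips with 3 to 60 N. Pads are 20 mm wide; open, the fingers measure 128 mm over their backs; the gripper's body (75 mm by 189 mm) begins 69 mm behind the grasp point.
Start: joints at [64.973, 26.786, -0.665, 91.828, 0.344, 61.387, -3.226], TCP at [0.249, -0.6, 0.232] pointing down, gripper open.
Joint ranges: [-144.91, 144.91], [-17.63, 115.5], [-89.93, 88.59], [15.96, 139.68], [-74.01, 254.01], [8.47, 105.57], [-167.45, 167.45]. Speed limits (degrees/s): [147.25, 147.25, 180, 180, 180, 180, 180].

## Interface

Orientations are given as a 3x3 rotation matrix whose columns are the frame's x, y, z axes.
In Python, from bench import manip gives the robot as it stands. The module is installed in compiled form; this text tells all that it offers.
- The arm moves only by the tool servo_tool, never from a script. Its argument "motion" is a list of rows, each a list of 3 entries, a list of its own where there are three numbers: the turn, a rotation vector about the world's x, y, z in rad, then the shift along the world's x, y, z in cm, then the finger opening in cm, from 0 to 9.19. A call has 1 to 12 rows; each row shifts and turns the commanded pose from where the row before left it; what a row does not reach is not made up. A row lasts 1/12 s, in which the tool goes at most 41.7 mm and 7.16 degrees, less where a joint would pass 70% of its speed; a pose out of reach is approached as far as the arm can. A call with a gripper value outside its range is refused whole. The fingers move at their own pace and stop on an object; "grip_force" is the grip in N (left out, the last holds). Time passes only in rows, so rows that do not move let the fingers close. It gives the time, the measured TCP pose, the force, the opening and the grip force at its end, in the units of the state.
- manip.state(): the state, without advancing time (a new reading comes with each control period).
- manip.camera(name): name is "scene" or "top" or "wrist"; returns a dict with "img" (420x560x3 uint8, blue, green, red), "range_z" (420x560 float32, m along the optical axis (not along the pixel's ray), 0 where there is no reading), "fx", "fy", "cx", "cy" (pixels), "view" (4x4, takes a point from world to camera coordinates). Camera axes: x right, y down, z forward; pixel columns grow to the right and rows downward; lengths in m; the calibration is good to about 2 mm. The wrist camera is an equidistant fisheye: a pixel r from the principal point sees the ray r / f radians off the axis. A picture is of the moment at which its call begins.
- manip.job_done(): hands the job in; it is judged then, once.
The state is a dict: "clock": time; "joint_positions": joint angles; "joint_vel": joint speeds; "effort": joint torques, N m; "tool_pos": TCP position; "orientation": TCP orientation; "ft_force": force on the tool from outside, world axes, zero at the start; "moment": the same for the moment, N m; "finger_gap": finger opening in m; "grip_force": force on a finger pad.
Only numpy, scipy, OpenCV 4.12 (cv2) and the standard library are available. Lean on these libraries where they do the work, as an engineer would, in place of code of your own. Each camera call takes 0.05 s, during which the arm holds its last target. There are 200 camera calls.

## Task

Take the eccentric shaft from its wooden cradle and lay it gently in the two open posts of the blue runout stand, with its brass eccentric over the sprung plunger, and let go. Then turn the shaft by its four-armed star and watch the dial: go first to the lowest reading, then on to the highest, and leave the shaft lying in the posts, untouched and still, at the highest reading. Leave everything else on the bench where it is.

Things in the scene. Friction and masses are not known exactly. Their poses are not given: they have to be found in the camera images.
- shaft: the loose shaft, about 0.6 kg. Origin on its axis, mid-barrel; y axis along the shaft towards the star. Steel barrel 24 mm across, y = -54 to +54 mm; journals 16 mm across, y = -80 to -54 and +54 to +92 mm; brass eccentric at y = -36 to -20 mm. Barrel from y = -10 to +50 mm is free to grip; centre of mass near y = +8 mm. Friction holds it at any angle it is left at, in cradle or stand
- journal_star (a point): middle of the journal at the star end: on the axis, y = +66 mm of the shaft. At the start the shaft lies level in the cradle, its axis 75 mm above the bench
- journal_far (a point): middle of the other journal: on the axis, y = -66 mm of the shaft
- high_spot (a point): point of the brass eccentric furthest from the shaft axis (30 mm; the near side is at 14 mm; disc 44 mm across, 16 mm thick), at y = -28 mm of the shaft, by a red dot on both faces of the disc. The dial reads highest with it straight down, lowest straight up. At the start within 43 degrees of level. Clamped fast on the shaft, at an angle to the star that varies
- red_arm_tip (a point): tip of the one red arm of the star, at y = +100 mm of the shaft. The star, clamped fast, has four round arms 10 mm thick at 90 degrees to each other (one red, three dark), reaching 48 mm from the axis, on a black hub 28 mm across (y = +90 to +110 mm). Pushing an arm sideways turns the shaft (about 1 N)
- stand: the blue runout stand, fixed. Origin under the centre of its base (130 x 165 x 12 mm). Two steel posts at y = +66 and -66 mm (56 mm wide in x, 12 mm thick in y, tops 122 mm up), each with an open-topped slot 18 mm wide with a flared mouth. The shaft lies in them along the stand's y, axis 100 mm up, star end at +y, the star free outside the post
- slot_star (a point): where the axis of the star-end journal comes to lie: middle of the post at the stand's +y, 100 mm above the bench, 8 mm above the slot's floor; the slots are open 22 mm further up
- slot_far (a point): the same for the other post, at the stand's -y
- plunger (a joint): travel of the sprung plunger straight down, m: 0 free, grows as pressed (0.9 N at 0, plus 60 N/m). About 0.002 at the eccentric's low spot, 0.018 at its high spot. It stands at x = 0, y = -28 mm of the stand, round steel tip 12 mm across, top 88 mm up when free, in a brass barrel 26 mm across that ends 60 mm up
- needle (a joint): angle of the dial's red needle, rad: 0.25 rad per mm of plunger, clockwise from the face's upper side (about 0.5 at the low spot, 4.5 at the high spot; ticks every 0.5 rad). Round 90 mm dial tilted up towards the stand's +x, centre at x = 125, y = -28, z = 62 mm of the stand
- cradle: the wooden cradle the shaft lies in at the start, fixed. Origin under the centre of its base (110 x 165 x 14 mm); two notched uprights 56 mm wide, 12 mm thick at y = +66 and -66 mm, tops about 92 mm up; the shaft's y axis lies along the cradle's y axis
- spray_can: bystander, leave alone: a spray can 60 mm across, 190 mm tall, aluminium with a red band; upright; origin under its centre
- drink_bottle: bystander, leave alone: a bottle 64 mm across, 170 mm tall, clear with a blue label; upright; origin under its centre
- wrench: bystander, leave alone: a steel spanner 170 mm long, lying flat; origin underside
- screwdriver: bystander, leave alone: a green-handled screwdriver 170 mm long, lying flat; origin underside
- plain_roller: bystander, leave alone: a plain steel roller, 24 mm across, 120 mm long, lying on the bench; it is not part of the job; origin under its centre
- nut_tub: bystander, leave alone: an open white tub of nuts, 90 x 120 x 45 mm; origin under its centre
- sundries_pot: bystander, leave alone: an open grey bowl 90 mm across, 60 mm tall; origin under its centre

How it is judged (in metres and radians):
On the way, in this order (a step that is already met when the one before it is completed fails the run):
1. the shaft lies in both posts, star at the star end, let go (distance between journal_star and slot_star below 0.012 m and z of journal_star in the frame of stand between 0.097 and 0.103 m and distance between journal_far and slot_far below 0.012 m and z of journal_far in the frame of stand between 0.097 and 0.103 m and contact force between the fingers and shaft below 0.2 N and linear speed of shaft below 0.03 m/s), for 0.3 s.
2. with the shaft in the posts, it is turned to its low spot (plunger travel under 3 mm) (distance between journal_star and slot_star below 0.012 m and z of journal_star in the frame of stand between 0.097 and 0.103 m and distance between journal_far and slot_far below 0.012 m and z of journal_far in the frame of stand between 0.097 and 0.103 m and value of joint plunger below 0.003 m), for 0.1 s.
At the end, for the whole second after the job is handed in: After a stop at the low spot (plunger under 3 mm), the shaft lies at rest and let go in both posts (journals within 12 mm of their places, 3 mm in height), star end at the +y post, with the plunger pressed more than 17.2 mm (about 22 degrees either way of the highest reading) (distance between journal_star and slot_star below 0.012 m and z of journal_star in the frame of stand between 0.097 and 0.103 m and distance between journal_far and slot_far below 0.012 m and z of journal_far in the frame of stand between 0.097 and 0.103 m and value of joint plunger above 0.0172 m and linear speed of shaft below 0.02 m/s and angular speed of shaft below 0.05 rad/s and contact force between the fingers and shaft below 0.1 N); the robot touches nothing.
It fails at once if a bystander (can, bottle, spanner, screwdriver, plain roller, tub or bowl) is moved by more than 30 mm (distance of any of spray_can, drink_bottle, wrench, screwdriver, plain_roller, nut_tub, sundries_pot from where it was at the start of the episode above 0.03 m).
It fails at once if the shaft is dropped or thrown into the posts (faster than 0.4 m/s just above them) (horizontal distance between shaft and stand below 0.03 m and height (world z) of shaft below 0.135 m and linear speed of shaft above 0.4 m/s).
It also fails if it takes over 72 s, if anything falls off the work surface, if the arm or the gripper's body presses on something with over 40 N, if the wrist force passes 120 N, or if a joint passes its speed limit or range.

## Working session

There is one attempt and no reset: what is moved stays moved. The work goes in short steps, Python scripts to look and compute and a tool call to move; the robot and the scene stay as the last step left them, time stands still between calls to the robot, and variables do not carry over. Pictures are saved under pics/ and viewed, at most 10 in all, crops included, and the job is handed in when it is done.

Besides the shell and the picture viewer there is one more tool, called after "Emit:" as name(argument=value, ...) on one line, values as JSON. servo_tool: Moves the arm, as the interface text tells. Its arguments: {"type":"object","properties":{"motion":{"type":"array"},"grip_force":{"type":"number"}},"required":["motion"]}

```bash
mkdir -p pics; cat > h.py <<'E'
import numpy as np, cv2
from bench import manip
def snap(n,f=None):
    c=manip.camera(n)
    if f: cv2.imwrite('pics/'+f,c['img'])
    return c
def world(c,u,v,z=None):
    """pixel -> world by range image (pinhole), or on plane of height z"""
    V=np.array(c['view']);R=V[:3,:3];t=V[:3,3];o=-R.T@t
    d=R.T@np.array([(u-c['cx'])/c['fx'],(v-c['cy'])/c['fy'],1.])
    if z is None: return o+d*c['range_z'][int(round(v)),int(round(u))]
    return o+d*(z-o[2])/d[2]
def cloud(c):
    h,w=c['range_z'].shape;u,v=np.meshgrid(np.arange(w),np.arange(h));Z=c['range_z']
    P=np.stack([(u-c['cx'])/c['fx']*Z,(v-c['cy'])/c['fy']*Z,Z],-1)
    V=np.array(c['view']);return (P-V[:3,3])@V[:3,:3]
def proj(c,p):
    V=np.array(c['view']);q=V[:3,:3]@np.array(p)+V[:3,3];return q[:2]/q[2]*[c['fx'],c['fy']]+[c['cx'],c['cy']]
E
python3 - <<'E'
from h import *
a=snap('scene','s0.png');b=snap('top','t0.png')
np.set_printoptions(precision=3,suppress=True)
for c in(a,b):print(c['fx'],c['cx'],c['cy'],np.array(c['view']))
print(manip.state(),manip.tip_extent)
E
```

```text
387.008540298232 280.962786643989 205.46291385839723 [[ 0.033  0.999 -0.009 -0.027]
 [ 0.814 -0.032 -0.58  -0.403]
 [-0.58   0.012 -0.814  1.524]
 [ 0.     0.     0.     1.   ]]
383.6151077567807 274.94595636108846 214.9948369260324 [[ 0.024 -0.999  0.024 -0.001]
 [-0.982 -0.028 -0.186  0.59 ]
 [ 0.186 -0.019 -0.982  0.957]
 [ 0.     0.     0.     1.   ]]
{'clock': 0.1, 'joint_positions': array([64.974, 26.832, -0.663, 91.875,  0.343, 61.385, -3.226]), 'joint_vel': array([ 0.006, -0.099, -0.017, -0.173, -0.045,  0.019,  0.056]), 'effort': array([  0.001, -52.165,  -0.013, -24.437,  -0.057,   0.014,   0.   ]), 'tool_pos': array([ 0.249, -0.6  ,  0.231]), 'orientation': array([[ 0.924,  0.384, -0.001],
       [ 0.384, -0.923,  0.001],
       [-0.   , -0.002, -1.   ]]), 'ft_force': array([0.145, 0.066, 0.673]), 'moment': array([ 0.013, -0.027,  0.005]), 'grip_force': 0.0, 'finger_gap': 0.09196273366691525} 0.017
```

View pics/s0.png

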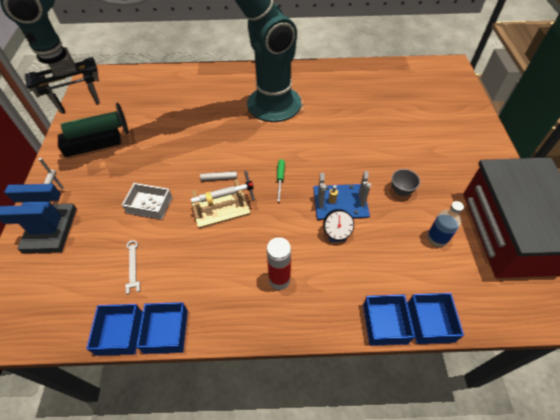

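View pics/t0.png

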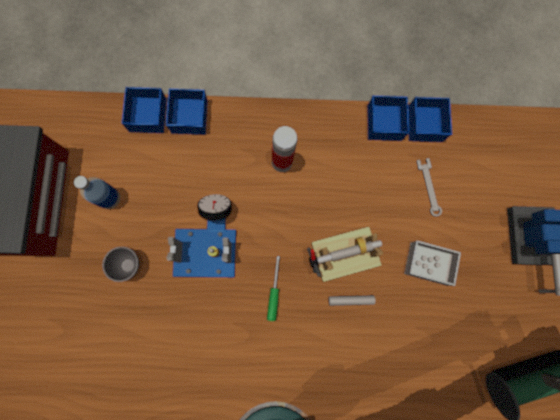

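The scene view shows the cradle and shaft at about (222,195), with the star on the right at (250,188), and the stand at (340,200). In the top view the shaft runs from (318,258) to (380,245), and the stand is at (205,250) with posts at (172,248) and (227,250). Next I'll measure the axis and posts.

```bash
python3 - <<'E'
from h import *
np.set_printoptions(precision=4,suppress=True)
a=snap('scene');b=snap('top')
t1=cv2.resize(a['img'][155:235,180:270],None,fx=4,fy=4,interpolation=2)
t2=cv2.resize(b['img'][220:290,300:390],None,fx=4,fy=4,interpolation=2)
t3=cv2.resize(a['img'][160:250,305:395],None,fx=4,fy=4,interpolation=2)
t4=cv2.resize(b['img'][185:285,155:245],None,fx=4,fy=4,interpolation=2)
def pad(i):return cv2.copyMakeBorder(i,0,400-i.shape[0],0,0,0)[:400]
cv2.imwrite('pics/z1.png',np.vstack([np.hstack([pad(t1)[:300],pad(t2)[:300]]),np.hstack([t3[:300],t4[80:380]])]))
for n,c in(('scene',a),('top',b)):
    P=cloud(c);hsv=cv2.cvtColor(c['img'],cv2.COLOR_BGR2HSV)
    X,Y,Z=P[...,0],P[...,1],P[...,2]
    # bench height check
    print(n,'bench',np.median(Z[(abs(Z)<.03)&(X>.3)&(X<.8)&(abs(Y)<.5)]))
    m=(Z>.070)&(Z<.1)&(X>.4)&(X<.7)&(Y>-.36)&(Y<-.03)
    q=P[m]; print('shaft hi pts',len(q),q.min(0),q.max(0))
    g=m&(hsv[...,1]<70)&(hsv[...,2]>90)
    q=P[g];mu=q.mean(0);w,v=np.linalg.eigh(np.cov((q-mu).T));d=v[:,2]*np.sign(v[1,2])
    s=(q-mu)@d
    print('steel',len(q),mu,d,s.min(),s.max(),np.percentile(q[:,2],[5,50,95]))
    bl=(hsv[...,0]>98)&(hsv[...,0]<125)&(hsv[...,1]>120)&(X>.4)&(X<.7)&(Y>.05)&(Y<.36)&(Z<.03)
    q=P[bl].astype(np.float32);r=cv2.minAreaRect(q[:,:2]*1000);print('base',len(q),r,np.median(q[:,2]))
    po=(Z>.095)&(Z<.14)&(X>.4)&(X<.75)&(Y>.05)&(Y<.36)
    q=P[po]
    for lo in(q[:,1]<q[:,1].mean(),q[:,1]>=q[:,1].mean()):
        p=q[lo];print('post',len(p),np.median(p,0),p.min(0),p.max(0), p[p[:,2]>.116].mean(0))
E
```

```text
scene bench 0.00018865784145944396
shaft hi pts 600 [ 0.4383 -0.2588  0.07  ] [ 0.5457 -0.0765  0.0998]
steel 324 [ 0.4991 -0.1713  0.0825] [-0.3085  0.9512  0.0053] -0.08939667181460799 0.0919437929947989 [0.0751 0.083  0.0882]
base 1000 ((530.8541259765625, 199.93014526367188), (203.80625915527344, 161.50161743164062), 4.22347354888916) 0.011629982
post 80 [0.4816 0.1321 0.1083] [0.4671 0.1269 0.0951] [0.5214 0.1392 0.1234] [0.4971 0.1335 0.1199]
post 93 [0.481  0.2635 0.109 ] [0.4618 0.2581 0.095 ] [0.5196 0.2718 0.1256] [0.4919 0.265  0.1199]
top bench 0.0010942497921521905
shaft hi pts 909 [ 0.4369 -0.257   0.0703] [ 0.5447 -0.071   0.0999]
steel 447 [ 0.4955 -0.1692  0.0841] [-0.2822  0.9594 -0.0021] -0.09102967650462553 0.07962457420755197 [0.0782 0.0844 0.089 ]
base 2317 ((506.995361328125, 201.46331787109375), (158.20713806152344, 159.9075469970703), 0.11267761886119843) 0.012784832
post 103 [0.493  0.1362 0.1155] [0.4647 0.1307 0.0953] [0.52   0.1437 0.1242] [0.4942 0.1371 0.1202]
post 121 [0.5003 0.2669 0.117 ] [0.463  0.2623 0.095 ] [0.5189 0.2757 0.1259] [0.4904 0.2689 0.1202]
```

View pics/z1.png

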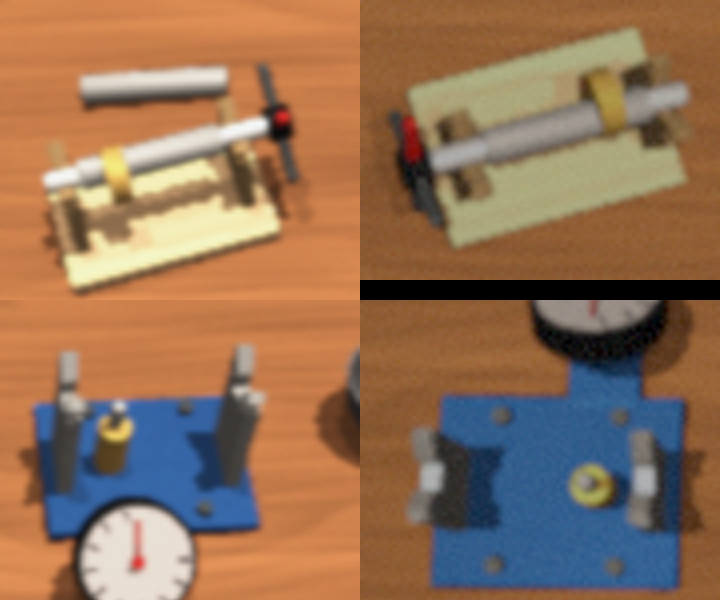

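The zoomed crop shows that the star is at the shaft's +y end and the eccentric bulges towards +x. The stand is nearly square to the world, with its dial at +x. Now I'll fit the axis and the stand's pose.

```bash
python3 - <<'E'
from h import *
from scipy.optimize import least_squares
np.set_printoptions(precision=4,suppress=True)
A=[];
def fit(q,r=.012):
    # axis: point (x0,z0 at y=-.17) and slopes; distance to axis = r
    def res(p):
        o=np.array([p[0],-.17,p[1]]);d=np.array([p[2],1,p[3]]);d/=np.linalg.norm(d)
        return np.linalg.norm(np.cross(q-o,d),axis=1)-r
    s=least_squares(res,[.497,.075,-.3,0],loss='soft_l1',f_scale=.001);return s.x,np.median(abs(s.fun))
for n in('scene','top'):
    c=snap(n);P=cloud(c);hsv=cv2.cvtColor(c['img'],cv2.COLOR_BGR2HSV);X,Y,Z=P[...,0],P[...,1],P[...,2]
    m=(Z>.06)&(Z<.11)&(X>.42)&(X<.57)&(Y>-.27)&(Y<-.06)
    g=m&(hsv[...,1]<70)&(hsv[...,2]>90);q=P[g]
    mu=np.array([.497,-.17,.075]);d=np.array([-.295,.955,0]);s=(q-mu)@d
    q=q[(s>-.005)&(s<.04)];A.append(q);print(n,len(q),fit(q))
    br=m&(hsv[...,0]>15)&(hsv[...,0]<32)&(hsv[...,1]>150);e=P[br]
    u,v=np.nonzero(br)[::-1];print(' brass',len(e),e.mean(0) if len(e) else 0, 's',np.percentile((e-mu)@d,[3,50,97]) if len(e) else 0)
    rd=m&((hsv[...,0]<6)|(hsv[...,0]>174))&(hsv[...,1]>170);e=P[rd]
    print(' red',len(e),np.median(e,0),np.median((e-mu)@d), e[np.argmax(e[:,0])])
    q2=P[g];s=(q2-mu)@d;print(' steel ends',np.percentile(s,[1,99]))
    bl=((hsv[...,0]>98)&(hsv[...,0]<125)&(hsv[...,1]>120)&(X>.40)&(X<.7)&(Y>.1)&(Y<.3)&(Z<.02)&(Z>.006))
    q=P[bl]; 
    for lo in((q[:,1]<.2),(q[:,1]>=.2)): 
        # base outer edges in y as function of x
        pts=q[lo];f=np.min if pts[:,1].mean()<.2 else np.max
        xs=np.arange(.445,.55,.01);ys=[f(pts[abs(pts[:,0]-x)<.004,1]) for x in xs if (abs(pts[:,0]-x)<.004).any()]
        print(' base side',np.array(ys))
    low=[q[abs(q[:,1]-y)<.004,0].min() for y in np.arange(.13,.28,.02)];print(' near edge x',np.array(low))
    hi=[q[abs(q[:,1]-y)<.004,0].max() for y in np.arange(.13,.28,.02)];print(' far edge x',np.array(hi))
    pl=(hsv[...,0]>15)&(hsv[...,0]<32)&(hsv[...,1]>110)&(Y>.1)&(Y<.25)&(X>.44)&(X<.55)&(Z>.03)
    print(' plunger',P[pl].mean(0),pl.sum())
print('both',fit(np.vstack(A)))
E
```

```text
scene 108 (array([ 0.4934,  0.0743, -0.29  ,  0.0163]), np.float64(0.001087377325635852))
 brass 15 [ 0.5287 -0.2028  0.083 ] s [-0.0447 -0.0408 -0.0371]
 red 9 [ 0.4803 -0.0793  0.0894] 0.09150340990485893 [ 0.4945 -0.0775  0.1079]
 steel ends [-0.0891  0.089 ]
 base side [0.126  0.1216 0.121  0.1203 0.1222 0.1216 0.1211 0.1236 0.1221 0.1213
 0.1204]
 base side [0.2638 0.2616 0.259  0.2584 0.2597 0.2594 0.2573 0.2779 0.2788 0.2781
 0.2791]
 near edge x [0.4351 0.4606 0.4313 0.4778 0.432  0.4299 0.4328 0.4296]
 far edge x [0.557  0.6366 0.6349 0.5212 0.5355 0.5573 0.5543 0.5562]
 plunger [0.4989 0.1703 0.0527] 60
top 153 (array([ 0.4971,  0.0752, -0.3283,  0.016 ]), np.float64(0.0007155656731815483))
 brass 72 [ 0.5126 -0.2005  0.0905] s [-0.0433 -0.036  -0.0293]
 red 29 [ 0.4789 -0.0807  0.0931] 0.09002193996373893 [ 0.4855 -0.083   0.1042]
 steel ends [-0.0869  0.0785]
 base side [0.1224 0.1226 0.1209 0.1236 0.1216 0.1221 0.1222 0.1227 0.1231 0.1235
 0.1214]
 base side [0.2799 0.28   0.2806 0.2609 0.2612 0.2617 0.2599 0.2633 0.2804 0.2808
 0.2812]
 near edge x [0.4293 0.4287 0.4282 0.4304 0.4298 0.4293 0.4288 0.4285]
 far edge x [0.553  0.5854 0.5797 0.5791 0.5507 0.5504 0.5498 0.5494]
 plunger [0.4883 0.168  0.0557] 38
both (array([ 0.4955,  0.0746, -0.3129,  0.0233]), np.float64(0.0011659922978621753))
```

The axis height comes out at 75 mm, which matches the text, and the shaft is yawed about 17°. I'll grasp at (0.4945, -0.167) and move above it first.

Emit:
servo_tool(motion=[[[0, 0, 0.12], [2.05, 3.6, 0], 9], [[0, 0, 0.12], [2.05, 3.6, 0], 9], [[0, 0, 0.12], [2.05, 3.6, 0], 9], [[0, 0, 0.12], [2.05, 3.6, 0], 9], [[0, 0, 0.12], [2.05, 3.6, 0], 9], [[0, 0, 0.12], [2.05, 3.6, 0], 9], [[0, 0, 0.12], [2.05, 3.6, 0], 9], [[0, 0, 0.12], [2.05, 3.6, 0], 9], [[0, 0, 0.12], [2.05, 3.6, 0], 9], [[0, 0, 0.12], [2.05, 3.6, 0], 9], [[0, 0, 0.12], [2.05, 3.6, 0], 9], [[0, 0, 0.12], [2.05, 3.6, 0], 9]])

```text
clock: 1.3
tool_pos: [0.496, -0.1666, 0.232]
orientation: [[-0.265, 0.964, 0.001], [0.964, 0.265, -0.001], [-0.001, 0.0, -1.0]]
ft_force: [0.8, -0.3, 0.1]
finger_gap: 0.0897
grip_force: 0.0
```

Emit:
servo_tool(motion=[[[0, 0, 0.03], [0, 0, 0], 9], [[0, 0, 0], [0, 0, 0], 9], [[0, 0, 0], [0, 0, 0], 9]])

```text
clock: 1.55
tool_pos: [0.4951, -0.1688, 0.2314]
orientation: [[-0.287, 0.958, -0.001], [0.958, 0.287, -0.001], [-0.0, -0.001, -1.0]]
ft_force: [-0.6, -0.7, -0.7]
finger_gap: 0.09
grip_force: 0.0
```

```bash
python3 - <<'E'
from h import *
np.set_printoptions(precision=4,suppress=True)
c=snap('wrist','w1.png');s=manip.state();print(s['tool_pos'],s['orientation'],s['joint_positions'])
print(c['fx'],c['cx'],c['cy'],np.array(c['view']))
E
```

```text
[ 0.4948 -0.1696  0.2314] [[-0.2858  0.9583 -0.0006]
 [ 0.9583  0.2858 -0.0007]
 [-0.0005 -0.0008 -1.    ]] [ 39.1717  17.4022 -28.4821 108.0666   9.8531  56.9489  22.9918]
325.19226210127806 283.603812144526 210.86003089376328 [[ 0.9574  0.2887 -0.0005 -0.425 ]
 [ 0.2803 -0.9292  0.2409 -0.322 ]
 [ 0.0691 -0.2308 -0.9706  0.3166]
 [ 0.      0.      0.      1.    ]]
```

View pics/w1.png

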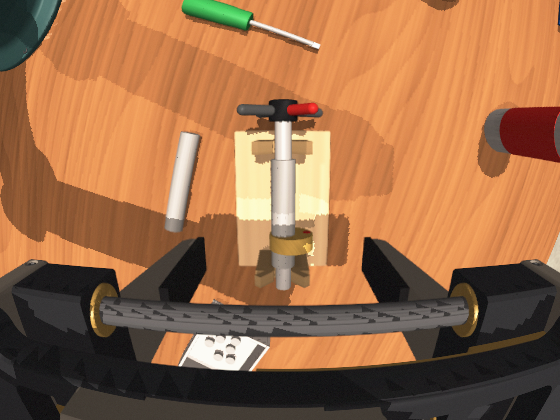

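The wrist view shows the shaft running almost vertically, from (283,112) to (283,288). The eccentric is at (291,243) and bulges to the right (+x), and the red arm tip is at (318,108).

```bash
cat >> h.py <<'E'
def fish(c,u,v,z):
    V=np.array(c['view']);R=V[:3,:3];o=-R.T@V[:3,3]
    x,y=(u-c['cx'])/c['fx'],(v-c['cy'])/c['fy'];r=np.hypot(x,y)
    k=np.sin(r)/r if r>1e-9 else 1.
    d=R.T@np.array([x*k,y*k,np.cos(r)]);return o+d*(z-o[2])/d[2]
E
python3 - <<'E'
from h import *
np.set_printoptions(precision=4,suppress=True)
c=snap('wrist');g=cv2.cvtColor(c['img'],cv2.COLOR_BGR2HSV)
L=[]
for v in list(range(124,150,4))+list(range(165,215,5))+list(range(262,285,4)):
    row=g[v,255:315];m=(row[:,1]<75)&(row[:,2]>110);u=np.nonzero(m)[0]+255
    if len(u)<6:continue
    p=(fish(c,u.min(),v,.075)+fish(c,u.max(),v,.075))/2;L.append(p)
    print(v,u.min(),u.max(),p)
L=np.array(L);k=np.polyfit(L[:,1],L[:,0],1);print('slope',k, 'x at y=-.167',np.polyval(k,-.167))
print('star hub',fish(c,283,110,.075),'end',fish(c,283,289,.075),'brass',fish(c,285,243,.09))
E
```

```text
124 275 291 [ 0.4722 -0.0974  0.075 ]
128 275 291 [ 0.4733 -0.101   0.075 ]
132 262 291 [ 0.4685 -0.1064  0.075 ]
136 263 299 [ 0.4737 -0.1088  0.075 ]
140 275 291 [ 0.4766 -0.112   0.075 ]
144 275 291 [ 0.4777 -0.1156  0.075 ]
148 275 291 [ 0.4788 -0.1193  0.075 ]
165 264 298 [ 0.4816 -0.1354  0.075 ]
170 272 298 [ 0.4867 -0.139   0.075 ]
175 272 298 [ 0.4881 -0.1436  0.075 ]
180 272 298 [ 0.4895 -0.1482  0.075 ]
185 272 298 [ 0.4909 -0.1529  0.075 ]
190 272 298 [ 0.4923 -0.1576  0.075 ]
195 272 308 [ 0.4984 -0.1609  0.075 ]
200 255 314 [ 0.4947 -0.1672  0.075 ]
205 255 314 [ 0.4961 -0.172   0.075 ]
210 255 314 [ 0.4976 -0.1768  0.075 ]
262 273 293 [ 0.512  -0.2301  0.075 ]
266 275 292 [ 0.5137 -0.2343  0.075 ]
270 277 291 [ 0.5155 -0.2385  0.075 ]
274 277 290 [ 0.5164 -0.2431  0.075 ]
278 277 290 [ 0.5177 -0.2475  0.075 ]
282 277 290 [ 0.5191 -0.2521  0.075 ]
slope [-0.3101  0.442 ] x at y=-.167 0.4937520028664685
star hub [ 0.4684 -0.0846  0.075 ] end [ 0.521  -0.2603  0.075 ] brass [ 0.5063 -0.2044  0.09  ]
```

The wrist measurement agrees, so the tool stands over shaft y ≈ +12 mm. I'll descend and grip.

Emit:
servo_tool(motion=[[[0, 0, 0], [0, 0, -2], 9], [[0, 0, 0], [0, 0, -2], 9], [[0, 0, 0], [0, 0, -2], 9], [[0, 0, 0], [0, 0, -2], 9], [[0, 0, 0], [0, 0, -2], 9], [[0, 0, 0], [0, 0, -2], 9], [[0, 0, 0], [0, 0, -1.5], 9], [[0, 0, 0], [0, 0, -1.3], 9], [[0, 0, 0], [0, 0, -1], 9], [[0, 0, 0], [0, 0, 0], 9], [[0, 0, 0], [0, 0, 0], 9]])

```text
clock: 2.57
tool_pos: [0.495, -0.169, 0.0734]
orientation: [[-0.287, 0.958, -0.001], [0.958, 0.287, -0.0], [0.0, -0.001, -1.0]]
ft_force: [0.5, -0.0, -0.7]
finger_gap: 0.0901
grip_force: 0.0
```

Emit:
servo_tool(motion=[[[0, 0, 0], [0, 0, 0], 5], [[0, 0, 0], [0, 0, 0], 3], [[0, 0, 0], [0, 0, 0], 2], [[0, 0, 0], [0, 0, 0], 2], [[0, 0, 0], [0, 0, 0], 2], [[0, 0, 0], [0, 0, 0], 2], [[0, 0, 0], [0, 0, 0], 2], [[0, 0, 0], [0, 0, 0], 2], [[0, 0, 0], [0, 0, 0], 2], [[0, 0, 0], [0, 0, 0], 2], [[0, 0, 0], [0, 0, 0], 2], [[0, 0, 0], [0, 0, 0], 2]], grip_force=30)

```text
clock: 3.57
tool_pos: [0.4942, -0.1686, 0.0734]
orientation: [[-0.288, 0.958, -0.002], [0.958, 0.288, -0.0], [0.0, -0.002, -1.0]]
ft_force: [-4.2, -0.6, 3.3]
finger_gap: 0.0232
grip_force: 30.0
```

Emit:
servo_tool(motion=[[[0, 0, 0], [0, 0, 0.5], 2], [[0, 0, 0], [0, 0, 1], 2], [[0, 0, 0], [0, 0, 1.5], 2], [[0, 0, 0], [0, 0, 1.5], 2], [[0, 0, 0], [0, 0, 1.5], 2], [[0, 0, 0], [0, 0, 1.5], 2], [[0, 0, 0], [0, 0, 1.5], 2], [[0, 0, 0], [0, 0, 1.5], 2], [[0, 0, 0], [0, 0, 1], 2], [[0, 0, 0], [0, 0, 0.5], 2], [[0, 0, 0], [0, 0, 0], 2]])

```text
clock: 4.48
tool_pos: [0.496, -0.1683, 0.1947]
orientation: [[-0.289, 0.957, 0.002], [0.957, 0.289, -0.001], [-0.001, 0.002, -1.0]]
ft_force: [0.2, -0.1, -5.1]
finger_gap: 0.0231
grip_force: 30.0
```

Emit:
servo_tool(motion=[[[0, 0, -0.025], [0, 1.5, 0], 2], [[0, 0, -0.025], [0, 2.5, 0], 2], [[0, 0, -0.025], [0, 3.5, 0], 2], [[0, 0, -0.025], [0, 3.5, 0], 2], [[0, 0, -0.025], [0, 3.5, 0], 2], [[0, 0, -0.025], [0, 3.5, 0], 2], [[0, 0, -0.025], [0, 3.5, 0], 2], [[0, 0, -0.025], [0, 3.5, 0], 2], [[0, 0, -0.025], [0, 3.5, 0], 2], [[0, 0, -0.025], [-0.1, 3.5, 0], 2], [[0, 0, -0.02], [-0.1, 3.5, 0], 2], [[0, 0, 0], [-0.1, 2.1, 0], 2]])

```text
clock: 5.48
tool_pos: [0.491, 0.2122, 0.1929]
orientation: [[-0.026, 1.0, -0.001], [1.0, 0.026, 0.002], [0.002, -0.001, -1.0]]
ft_force: [0.2, 0.3, -4.9]
finger_gap: 0.0229
grip_force: 30.0
```

Emit:
servo_tool(motion=[[[0, 0, 0], [0, 0, 0], 2], [[0, 0, 0], [0, 0, 0], 2], [[0, 0, 0], [0, 0, 0], 2], [[0, 0, 0], [0, 0, 0], 2]])

```text
clock: 5.82
tool_pos: [0.4924, 0.2061, 0.1929]
orientation: [[-0.021, 1.0, -0.001], [1.0, 0.021, -0.001], [-0.001, -0.001, -1.0]]
ft_force: [-0.7, -0.8, -4.9]
finger_gap: 0.0232
grip_force: 30.0
```

```bash
python3 - <<'E'
from h import *
np.set_printoptions(precision=4,suppress=True)
s=manip.state();print(s['tool_pos'],s['orientation'])
w=snap('wrist');a=snap('scene');b=snap('top')
A=cv2.resize(a['img'][110:250,290:410],None,fx=3,fy=3,interpolation=2)
B=cv2.resize(b['img'][180:290,140:250],None,fx=3,fy=3,interpolation=2)
W=w['img']
o=np.zeros((600,800,3),np.uint8);o[:420,:360]=A;o[:330,360:690]=B;W2=W[60:330,150:420];o[330:600,360:630]=W2
cv2.imwrite('pics/m2.png',o)
E
```

```text
[0.4924 0.2061 0.1929] [[-0.0209  0.9998 -0.0011]
 [ 0.9998  0.0209 -0.0013]
 [-0.0012 -0.0011 -1.    ]]
```

View pics/m2.png

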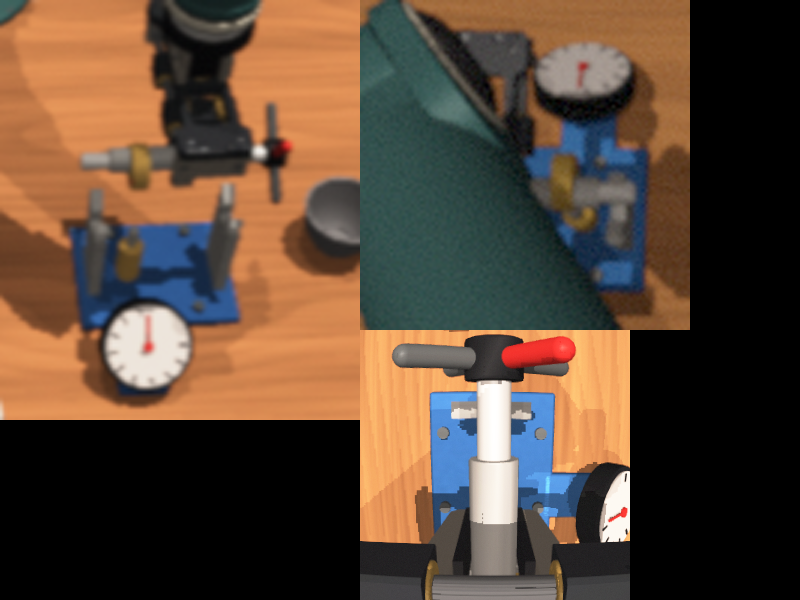

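The composite shows the shaft held level above the stand. In the wrist crop the star post top spans about x 452–530 at y ≈ 410 and the shaft is at x ≈ 494. I'll work out the offsets from the wrist view.

```bash
python3 - <<'E'
from h import *
np.set_printoptions(precision=4,suppress=True)
c=snap('wrist');h=cv2.cvtColor(c['img'],cv2.COLOR_BGR2HSV)
print('range ok',c['range_z'][140,245:250])
for v in range(132,148,2):
    row=h[v,230:335];m=(row[:,1]<60)&(row[:,2]>90);u=np.nonzero(m)[0]+230
    print(v,u.min() if len(u) else None,u.max() if len(u) else None, ''.join('#' if k else '.' for k in m))
for v in(115,120,160,170,180):
    row=h[v,255:315];m=(row[:,1]<60)&(row[:,2]>110);u=np.nonzero(m)[0]+255;print('shaft',v,u.min(),u.max(),(fish(c,u.min(),v,.195)+fish(c,u.max(),v,.195))/2)
bl=((h[...,0]>98)&(h[...,0]<125)&(h[...,1]>120)).astype(np.uint8)
for v in(130,150,170,190,210):
    u=np.nonzero(bl[v,200:360])[0]+200;print('base',v,u.min(),u.max(),fish(c,u.min(),v,.012),fish(c,u.max(),v,.012))
for col in(230,250,320,335):
    vv=np.nonzero(bl[100:200,col])[0]+100;print('base top',col,vv.min(),fish(c,col,vv.min(),.012))
hub=(h[...,2]<50);v=np.nonzero(hub[60:130,283])[0]+60;print('hub v',v.min(),v.max(),fish(c,283,v.max(),.209))
E
```

```text
range ok [0.2195 0.2205 0.2197 0.2189 0.2179]
132 242 305 ............################################################################.............................
134 241 319 ...........###############################################################################...............
136 241 319 ...........###############################################################################...............
138 241 319 ...........###############################################################################...............
140 241 319 ...........###############################################################################...............
142 241 320 ...........################################################################################..............
144 241 320 ...........################################################################################..............
146 241 320 ...........################################################################################..............
shaft 115 267 300 [0.4905 0.2825 0.195 ]
shaft 120 267 300 [0.4906 0.2801 0.195 ]
shaft 160 267 300 [0.491  0.2614 0.195 ]
shaft 170 267 300 [0.4911 0.2567 0.195 ]
shaft 180 267 300 [0.4912 0.252  0.195 ]
base 130 220 343 [0.4251 0.276  0.012 ] [0.5518 0.2787 0.012 ]
base 150 220 342 [0.4251 0.2551 0.012 ] [0.5516 0.2578 0.012 ]
base 170 221 342 [0.4261 0.2341 0.012 ] [0.5526 0.2369 0.012 ]
base 190 221 341 [0.4258 0.2128 0.012 ] [0.5526 0.2156 0.012 ]
base 210 222 359 [0.4265 0.191  0.012 ] [0.5739 0.1943 0.012 ]
base top 230 123 [0.4355 0.2832 0.012 ]
base top 250 122 [0.4562 0.2842 0.012 ]
base top 320 123 [0.5277 0.2848 0.012 ]
base top 335 124 [0.5432 0.2845 0.012 ]
hub v 65 109 [0.4903 0.2843 0.209 ]
```

```bash
python3 - <<'E'
from h import *
np.set_printoptions(precision=4,suppress=True)
c=snap('wrist')
for v in(134,140,146): print(fish(c,241,v,.122),fish(c,319.5,v,.122))
a=snap('scene');b=snap('top')
for n,c in(('s',a),('t',b)):
    P=cloud(c);X,Y,Z=P[...,0],P[...,1],P[...,2]
    for lo,hi in((.12,.15),(.25,.285)):
        m=(Z>.112)&(Z<.13)&(X>.45)&(X<.54)&(Y>lo)&(Y<hi);q=P[m]
        if len(q):print(n,len(q),q.min(0),q.max(0),q.mean(0))
    # held shaft: steel points near z .195
    m=(Z>.17)&(Z<.22)&(X>.46)&(X<.52)&(Y>.10)&(Y<.19);q=P[m];print(n,'held far',len(q),q.min(0),q.max(0),q.mean(0))
E
```

```text
[0.4614 0.2729 0.122 ] [0.5154 0.2741 0.122 ]
[0.4615 0.2688 0.122 ] [0.5156 0.2699 0.122 ]
[0.4615 0.2646 0.122 ] [0.5157 0.2657 0.122 ]
s 35 [0.4691 0.1276 0.1126] [0.5194 0.1392 0.1259] [0.4915 0.1335 0.1185]
s 39 [0.4621 0.2585 0.1121] [0.5183 0.2712 0.1239] [0.4882 0.2645 0.1186]
s held far 242 [0.4836 0.1119 0.175 ] [0.5196 0.1895 0.2178] [0.5021 0.1533 0.2028]
t 46 [0.4663 0.131  0.1125] [0.5201 0.1436 0.1256] [0.4888 0.1367 0.1202]
t held far 376 [0.4818 0.1154 0.1904] [0.5188 0.1895 0.219 ] [0.4972 0.1561 0.2067]
```

Emit:
servo_tool(motion=[[[0, 0, 0], [-0.1, 0.35, -0.5], 2], [[0, 0, 0], [-0.1, 0.3, -1], 2], [[0, 0, 0], [0, 0, -1], 2], [[0, 0, 0], [0, 0, -1], 2], [[0, 0, 0], [0, 0, -1], 2], [[0, 0, 0], [0, 0, -0.8], 2], [[0, 0, 0], [0, 0, -0.4], 2], [[0, 0, 0], [0, 0, 0], 2], [[0, 0, 0], [0, 0, 0], 2], [[0, 0, 0], [0, 0, 0], 2]])

```text
clock: 7.0
tool_pos: [0.4907, 0.2145, 0.137]
orientation: [[-0.023, 1.0, 0.001], [1.0, 0.023, 0.0], [0.0, 0.001, -1.0]]
ft_force: [-0.5, 0.7, -5.3]
finger_gap: 0.0232
grip_force: 30.0
```

```bash
python3 - <<'E'
from h import *
np.set_printoptions(precision=4,suppress=True)
s=manip.state();print(s['tool_pos'],s['orientation'][:,0])
c=snap('wrist');a=snap('scene')
W=cv2.resize(c['img'][80:200,215:355],None,fx=4,fy=4,interpolation=2)
A=cv2.resize(a['img'][150:250,310:400],None,fx=3,fy=4,interpolation=2)
o=np.zeros((480,840,3),np.uint8);o[:,:560]=W;o[:400,570:840]=A
cv2.imwrite('pics/m3.png',o[:,:800])
h=cv2.cvtColor(c['img'],cv2.COLOR_BGR2HSV)
for v in range(110,160,4):
    row=h[v,225:345];m=(row[:,1]<60)&(row[:,2]>90);print(v,''.join('#' if k else '.' for k in m))
for v in(165,175):
    row=h[v,255:315];m=(row[:,1]<60)&(row[:,2]>110);u=np.nonzero(m)[0]+255;print(v,u.min(),u.max(),(fish(c,u.min(),v,.137)+fish(c,u.max(),v,.137))/2)
E
```

```text
[0.4907 0.2145 0.137 ] [-0.0229  0.9997  0.0003]
110 .............................................##########################.................................................
114 ..........................................##################################............................................
118 ..........................................##################################............................................
122 ..........................................##################################............................................
126 ..........................................##################################............................................
130 .........................................####################################................##.........................
134 .........................................###################################............................................
138 ..........................................##################################............................................
142 ........................###################################################################.............................
146 .........###############################################################################################................
150 .....##########################################################################################################.........
154 ......#########################################################################################################.........
158 ......########################################################################################################..........
165 255 314 [0.4895 0.267  0.137 ]
175 267 300 [0.4892 0.2622 0.137 ]
```

View pics/m3.png

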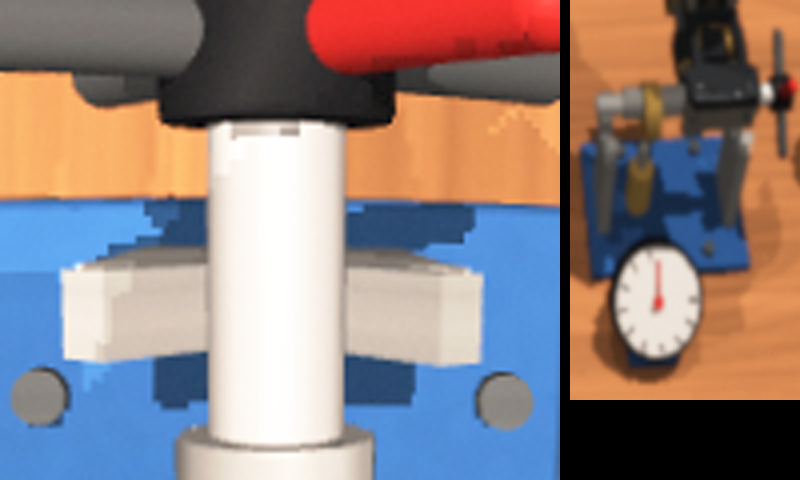

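The wrist crop shows the shaft centre at x ≈ 276 and the post centre at x ≈ 272 (4x scale), so the shaft is about 0.5 mm too far in +x. I'll correct that and lower slowly.

Emit:
servo_tool(motion=[[[0, 0, 0], [-0.05, 0, -0.4], 2], [[0, 0, 0], [0, 0, -0.4], 2], [[0, 0, 0], [0, 0, -0.4], 2], [[0, 0, 0], [0, 0, -0.4], 2], [[0, 0, 0], [0, 0, -0.4], 2], [[0, 0, 0], [0, 0, -0.2], 2], [[0, 0, 0], [0, 0, 0], 2], [[0, 0, 0], [0, 0, 0], 2]])

```text
clock: 7.77
tool_pos: [0.4898, 0.2143, 0.1144]
orientation: [[-0.023, 1.0, -0.0], [1.0, 0.023, -0.0], [-0.0, -0.0, -1.0]]
ft_force: [0.7, -0.1, -5.0]
finger_gap: 0.0233
grip_force: 30.0
```

Emit:
servo_tool(motion=[[[0, 0, 0], [0, 0, -0.4], 2], [[0, 0, 0], [0, 0, -0.4], 2], [[0, 0, 0], [0, 0, -0.3], 2], [[0, 0, 0], [0, 0, -0.3], 2], [[0, 0, 0], [0, 0, -0.2], 2], [[0, 0, 0], [0, 0, 0], 2], [[0, 0, 0], [0, 0, 0], 2]])

```text
clock: 8.35
tool_pos: [0.49, 0.2143, 0.0986]
orientation: [[-0.023, 1.0, 0.0], [1.0, 0.023, 0.0], [0.0, 0.0, -1.0]]
ft_force: [0.2, 1.1, -5.2]
finger_gap: 0.0233
grip_force: 30.0
```

Emit:
servo_tool(motion=[[[0, 0, 0], [0, 0, -0.05], 2], [[0, 0, 0], [0, 0, -0.05], 2], [[0, 0, 0], [0, 0, -0.05], 2], [[0, 0, 0], [0, 0, 0], 2], [[0, 0, 0], [0, 0, 0], 2]])

```text
clock: 8.77
tool_pos: [0.4901, 0.2143, 0.0984]
orientation: [[-0.023, 1.0, 0.001], [1.0, 0.023, -0.001], [-0.001, 0.001, -1.0]]
ft_force: [-3.4, -2.2, 8.5]
finger_gap: 0.0231
grip_force: 30.0
```

Emit:
servo_tool(motion=[[[0, 0, 0], [0, 0, 0.1], 2.5], [[0, 0, 0], [0, 0, 0], 3], [[0, 0, 0], [0, 0, 0], 4], [[0, 0, 0], [0, 0, 0], 5], [[0, 0, 0], [0, 0, 0], 5], [[0, 0, 0], [0, 0, 0], 5], [[0, 0, 0], [0, 0, 0], 5], [[0, 0, 0], [0, 0, 0], 5]])

```text
clock: 9.43
tool_pos: [0.4899, 0.2143, 0.098]
orientation: [[-0.023, 1.0, -0.0], [1.0, 0.023, -0.0], [-0.0, -0.0, -1.0]]
ft_force: [-0.7, -0.2, 0.0]
finger_gap: 0.0502
grip_force: 0.0
```

Emit:
servo_tool(motion=[[[0, 0, 0], [0, 0, 1], 5], [[0, 0, 0], [0, 0, 2], 5], [[0, 0, 0], [0, 0, 2], 5], [[0, 0, 0], [0, 0, 2], 5], [[0, 0, 0], [0, 0, 2], 5], [[0, 0, 0], [0, 0, 1], 5], [[0, 0, 0], [0, 0, 0], 5], [[0, 0, 0], [0, 0, 0], 5]])

```text
clock: 10.1
tool_pos: [0.49, 0.214, 0.1983]
orientation: [[-0.023, 1.0, 0.001], [1.0, 0.023, -0.0], [-0.0, 0.001, -1.0]]
ft_force: [-0.8, 0.4, -0.3]
finger_gap: 0.0504
grip_force: 0.0
```

```bash
python3 - <<'E'
from h import *
np.set_printoptions(precision=4,suppress=True)
s=manip.state();print(s['tool_pos'],s['ft_force'])
c=snap('wrist');a=snap('scene')
o=np.zeros((560,800,3),np.uint8);o[:420,:400]=c['img'][:,100:500]
o[:480,400:800]=cv2.resize(a['img'][150:250,310:410],None,fx=4,fy=4.8,interpolation=2)
cv2.imwrite('pics/m4.png',o)
P=cloud(a);X,Y,Z=P[...,0],P[...,1],P[...,2]
h=cv2.cvtColor(a['img'],cv2.COLOR_BGR2HSV)
for lo,hi in((.12,.15),(.25,.283)):
    m=(Z>.085)&(Z<.12)&(X>.47)&(X<.51)&(Y>lo)&(Y<hi);print(P[m].max(0),np.percentile(P[m][:,2],90))
E
```

```text
[0.49   0.214  0.1983] [-0.7693  0.448  -0.289 ]
[0.5099 0.1495 0.1197] 0.11430341665355562
[0.5092 0.2829 0.1193] 0.11367235216209509
```

View pics/m4.png

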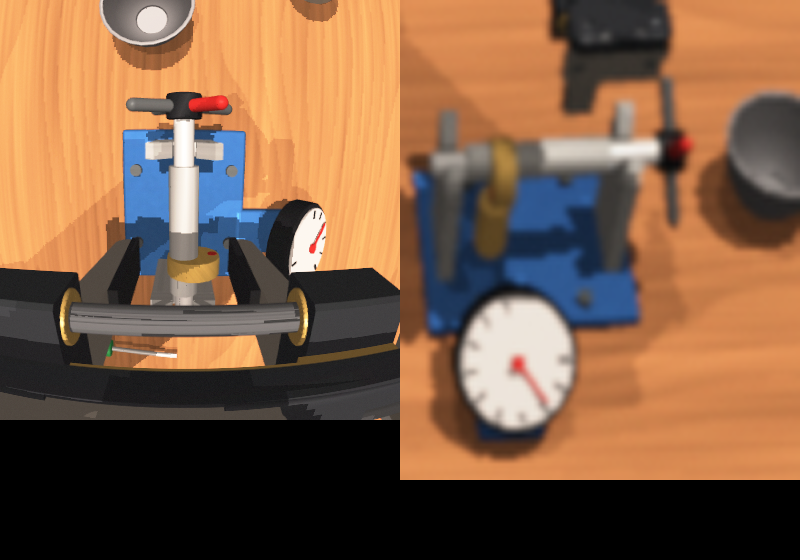

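The shaft lies in both posts. The needle in the scene view stands at about 150°, roughly 2.6 rad, so the high spot is near level towards +x; its red dot is at (312,252) in the full wrist frame. Next I'll get the arm angles from wrist range data.

```bash
cat >> h.py <<'E'
def fcloud(c):
    h,w=c['range_z'].shape;u,v=np.meshgrid(np.arange(w),np.arange(h))
    x,y=(u-c['cx'])/c['fx'],(v-c['cy'])/c['fy'];r=np.hypot(x,y)+1e-9
    D=np.stack([x/r*np.tan(r),y/r*np.tan(r),np.ones_like(r)],-1)*c['range_z'][...,None]
    V=np.array(c['view']);return (D-V[:3,3])@V[:3,:3]
def needle(c):
    """needle angle (rad, clockwise from face up) from the scene picture, on the tilted face"""
    h=cv2.cvtColor(c['img'],cv2.COLOR_BGR2HSV);red=((h[...,0]<8)|(h[...,0]>172))&(h[...,1]>120)
    P=cloud(c);X,Y,Z=P[...,0],P[...,1],P[...,2]
    m=red&(X>.55)&(X<.68)&(Y>.11)&(Y<.24)&(Z<.12)
    v,u=np.nonzero(m);return u,v,P[m]
E
python3 - <<'E'
from h import *
np.set_printoptions(precision=4,suppress=True)
c=snap('wrist');P=fcloud(c);h=cv2.cvtColor(c['img'],cv2.COLOR_BGR2HSV)
X,Y,Z=P[...,0],P[...,1],P[...,2]
red=((h[...,0]<8)|(h[...,0]>172))&(h[...,1]>120)
m=red&(Y>.28)&(Z>.05)&(X<.56);q=P[m];print('red arm',len(q),q.mean(0),q[np.argmax(q[:,0])],np.percentile(q[:,1],[5,50,95]))
def ang(q):
    d=q-np.array([.488,0,.1]);return np.degrees(np.arctan2(d[:,2],d[:,0])),np.hypot(d[:,0],d[:,2])
a,r=ang(q);k=r>25e-3;print('phi red',np.median(a[k]),r.max())
m=(Y>.285)&(Y<.32)&(Z>.03)&(X>.42)&(X<.56)&~red;q=P[m];a,r=ang(q);k=r>25e-3
hist=np.histogram(a[k],np.arange(-180,181,10));print([(int(e),int(n)) for n,e in zip(*hist) if n>3])
m=red&(Y>.15)&(Y<.20)&(Z>.05)&(X<.53);q=P[m];a,r=ang(q);print('dot',len(q),q.mean(0) if len(q) else 0,np.median(a) if len(q) else 0)
s=snap('scene');u,v,p=needle(s);print(len(u),u.min(),u.max(),v.min(),v.max(),p.mean(0))
# face points: fit plane, far tip of needle
tip=[]
f=(cv2.cvtColor(s['img'],cv2.COLOR_BGR2HSV)[...,1]<60)&(s['img'].min(-1)>150);Q=cloud(s);f&=(Q[...,0]>.55)&(Q[...,0]<.68)&(Q[...,1]>.1)&(Q[...,1]<.25)&(Q[...,2]<.12)
F=np.vstack([Q[f],p]);mu=F.mean(0);n=np.linalg.svd(F-mu)[2][2];n*=np.sign(n[2]);print('face',f.sum(),mu,n)
e=np.array([0,0,1])-n*n[2];e/=np.linalg.norm(e);rt=np.cross(e,n)
c0=np.array([.0+.489+.125,.2005-.028,.062]);d=p-mu;ce=np.array([d@rt,d@e]);
print(np.c_[u,v,ce.T*1000].tolist()[::3])
E
```

```text
red arm 547 [0.5036 0.302  0.1304] [0.5176 0.3016 0.0849] [0.2979 0.302  0.3065]
phi red 61.85226126475169 0.2502431280669145
[(-140, 26), (-130, 12), (-40, 26), (-30, 91), (50, 5), (130, 225), (140, 211)]
dot 25 [0.5139 0.183  0.0964] -8.890519658656668
7 338 340 225 227 [0.6215 0.1739 0.0671]
face 538 [0.6163 0.1736 0.0636] [0.6794 0.0165 0.7336]
[[338.0, 225.0, -2.7088080473552916, 0.39425699965550726], [338.0, 226.0, -3.10553464861237, -2.181689467601282], [340.0, 227.0, 2.565736658908775, -5.4006872151463154]]
```

Arms stand at about 52°, 142° and so on, and the high spot is at about -9°. To reach the low spot I need about +99°, by pushing the upper arms towards -x with the +x finger. I'll position over the star with the fingers open first.

Emit:
servo_tool(motion=[[[0, 0, 0], [0, 2, 0], 9], [[0, 0, 0], [0, 2.5, 0], 9], [[0, 0, 0], [0, 2.5, 0], 9], [[0, 0, 0], [-0.1, 1.8, 0], 9], [[0, 0, 0], [0, 0, 0], 9], [[0, 0, 0], [0, 0, 0], 9], [[0, 0, 0], [0, 0, -1.5], 9], [[0, 0, 0], [0, 0, -1.5], 9], [[0, 0, 0], [0, 0, -1.5], 9], [[0, 0, 0], [0, 0, -1.5], 9], [[0, 0, 0], [0, 0, 0], 9], [[0, 0, 0], [0, 0, 0], 9]])

```text
clock: 11.3
tool_pos: [0.4887, 0.3006, 0.1372]
orientation: [[-0.021, 1.0, -0.002], [1.0, 0.021, -0.002], [-0.002, -0.002, -1.0]]
ft_force: [-0.1, 0.0, -0.6]
finger_gap: 0.0899
grip_force: 0.0
```

Emit:
servo_tool(motion=[[[0, 0, 0], [-0.5, 0, 0], 9], [[0, 0, 0], [-0.5, 0, 0], 9], [[0, 0, 0], [-0.5, 0, 0], 9], [[0, 0, 0], [-0.5, 0, 0], 9], [[0, 0, 0], [-0.5, 0, 0], 9], [[0, 0, 0], [-0.5, 0, 0], 9], [[0, 0, 0], [-0.5, 0, 0], 9], [[0, 0, 0], [0, 0, 0], 9]])

```text
clock: 11.97
tool_pos: [0.4526, 0.3024, 0.1383]
orientation: [[-0.024, 1.0, -0.001], [1.0, 0.024, -0.0], [-0.0, -0.001, -1.0]]
ft_force: [0.7, 0.4, 0.9]
finger_gap: 0.09
grip_force: 0.4
```

Emit:
servo_tool(motion=[[[0, 0, 0], [-0.4, 0, 0], 9], [[0, 0, 0], [-0.4, 0, 0], 9], [[0, 0, 0], [-0.4, 0, 0], 9], [[0, 0, 0], [-0.4, 0, 0], 9], [[0, 0, 0], [-0.4, 0, 0], 9], [[0, 0, 0], [-0.4, 0, 0], 9], [[0, 0, 0], [-0.4, 0, 0], 9], [[0, 0, 0], [-0.3, 0, 0], 9], [[0, 0, 0], [0, 0, 0], 9], [[0, 0, 0], [0, 0, 0], 9], [[0, 0, 0], [0, 0, 0], 9]])

```text
clock: 12.88
tool_pos: [0.4222, 0.3021, 0.1378]
orientation: [[-0.023, 1.0, -0.001], [1.0, 0.023, -0.001], [-0.001, -0.001, -1.0]]
ft_force: [0.9, -0.1, 0.5]
finger_gap: 0.0895
grip_force: 0.1
```

```bash
python3 - <<'E'
from h import *
np.set_printoptions(precision=4,suppress=True)
s=manip.state();print(s['tool_pos'],s['ft_force'])
c=snap('wrist');a=snap('scene')
o=np.zeros((480,800,3),np.uint8);o[:420,:400]=c['img'][:,100:500]
o[:480,400:800]=cv2.resize(a['img'][150:250,310:410],None,fx=4,fy=4.8,interpolation=2)
cv2.imwrite('pics/m5.png',o)
E
```

```text
[0.4222 0.3021 0.1378] [ 0.9031 -0.113   0.4952]
```

View pics/m5.png

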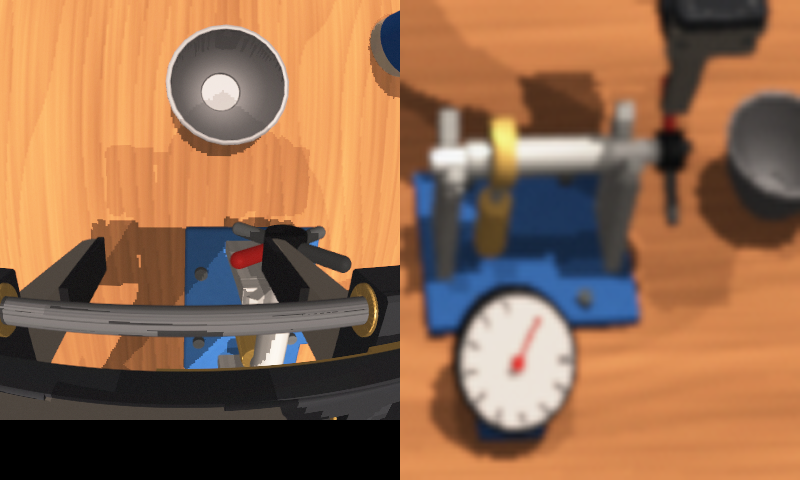

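The needle in the scene crop points about 30° clockwise, roughly 0.5 rad, which is the low spot (about 2 mm). Next I'll lift off and push the next arm by 90°.

Emit:
servo_tool(motion=[[[0, 0, 0], [0.3, 0, 0], 9], [[0, 0, 0], [0.2, 0, 1], 9], [[0, 0, 0], [0, 0, 1.8], 9], [[0, 0, 0], [0, 0, 1.8], 9], [[0, 0, 0], [2, 0, 0.4], 9], [[0, 0, 0], [2, 0, 0], 9], [[0, 0, 0], [1.4, 0, 0], 9], [[0, 0, 0], [0, 0, 0], 9], [[0, 0, 0], [0, 0, -1.7], 9], [[0, 0, 0], [0, 0, -1.7], 9], [[0, 0, 0], [0, 0, -1.6], 9], [[0, 0, 0], [0, 0, 0], 9]])

```text
clock: 13.98
tool_pos: [0.4795, 0.301, 0.1356]
orientation: [[-0.023, 1.0, -0.005], [1.0, 0.023, -0.003], [-0.003, -0.005, -1.0]]
ft_force: [-0.8, -1.0, -0.7]
finger_gap: 0.09
grip_force: 0.0
```

Emit:
servo_tool(motion=[[[0, 0, 0], [0, 0, 0], 9], [[0, 0, 0], [-0.5, 0, 0], 9], [[0, 0, 0], [-0.5, 0, 0], 9], [[0, 0, 0], [-0.5, 0, 0], 9], [[0, 0, 0], [-0.5, 0, 0], 9], [[0, 0, 0], [-0.5, 0, 0], 9], [[0, 0, 0], [-0.5, 0, 0], 9], [[0, 0, 0], [-0.5, 0, 0], 9], [[0, 0, 0], [-0.5, 0, 0], 9], [[0, 0, 0], [-0.5, 0, 0], 9], [[0, 0, 0], [-0.4, 0, 0], 9], [[0, 0, 0], [-0.4, 0, 0], 9]])

```text
clock: 14.98
tool_pos: [0.4279, 0.302, 0.1377]
orientation: [[-0.023, 1.0, -0.001], [1.0, 0.023, -0.001], [-0.001, -0.001, -1.0]]
ft_force: [3.3, -0.4, 0.4]
finger_gap: 0.0895
grip_force: 0.8
```

Emit:
servo_tool(motion=[[[0, 0, 0], [-0.4, 0, 0], 9], [[0, 0, 0], [-0.2, 0, 0], 9], [[0, 0, 0], [0, 0, 0], 9], [[0, 0, 0], [0, 0, 0], 9], [[0, 0, 0], [0, 0, 0], 9]])

```text
clock: 15.4
tool_pos: [0.4224, 0.3021, 0.1379]
orientation: [[-0.023, 1.0, -0.001], [1.0, 0.023, -0.0], [-0.0, -0.001, -1.0]]
ft_force: [0.2, -0.3, 1.6]
finger_gap: 0.0898
grip_force: 0.3
```

```bash
cat >> h.py <<'E'
def dial(name):
    """face-on view of the dial (5 px/mm), from plane through its known centre"""
    s=manip.camera(name);n=np.array([.6794,.0165,.7336]);e=np.array([0,0,1])-n*n[2];e/=np.linalg.norm(e);rt=np.cross(e,n)
    C=np.array([.6215,.1739,.0671]);w=.05
    q=np.float32([proj(s,C+a*w*rt+b*w*e) for a,b in((-1,1),(1,1),(1,-1),(-1,-1))])
    return cv2.warpPerspective(s['img'],cv2.getPerspectiveTransform(q,np.float32([[0,0],[400,0],[400,400],[0,400]])),(400,400),flags=cv2.INTER_CUBIC)
def read(img):
    h=cv2.cvtColor(img,cv2.COLOR_BGR2HSV);m=((h[...,0]<10)|(h[...,0]>170))&(h[...,1]>90)
    v,u=np.nonzero(m);x,y=u-200.,200.-v;k=(np.hypot(x,y)<170);x,y=x[k],y[k];mu=np.array([x.mean(),y.mean()])
    # needle starts at the boss: direction from the densest end to the far end
    d=np.linalg.svd(np.c_[x,y]-mu,full_matrices=False)[2][0];t=(np.c_[x,y]-mu)@d
    if abs(t.min())>t.max(): d=-d
    return len(x),mu,np.arctan2(d[0],d[1])%(2*np.pi)
E
python3 - <<'E'
from h import *
np.set_printoptions(precision=4,suppress=True)
s=manip.state();print(s['tool_pos'],s['ft_force'])
a=dial('scene');b=dial('top');print(read(a),read(b))
cv2.imwrite('pics/d6.png',np.hstack([a,b]))
E
```

```text
[0.4224 0.3021 0.1379] [ 0.2116 -0.3111  1.5978]
(2568, array([30.4264, -1.845 ]), np.float64(1.7941575853680831)) (3003, array([34.2717, 12.022 ]), np.float64(4.83246186451784))
```

View pics/d6.png

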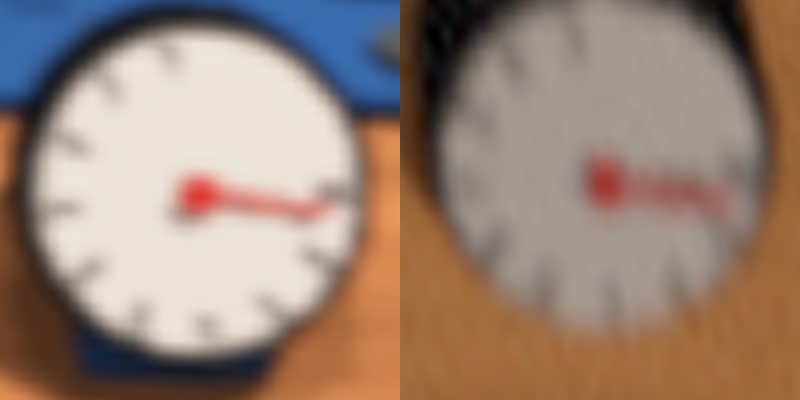

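The rectified dial shows the needle at about 97° (1.69 rad, about 6.8 mm), so the high spot is about 20° short of level on the -x side. It needs about 110° more: another 90° push, then about 20°.

Emit:
servo_tool(motion=[[[0, 0, 0], [0.3, 0, 0], 9], [[0, 0, 0], [0.2, 0, 1], 9], [[0, 0, 0], [0, 0, 1.8], 9], [[0, 0, 0], [0, 0, 1.8], 9], [[0, 0, 0], [2, 0, 0.4], 9], [[0, 0, 0], [2, 0, 0], 9], [[0, 0, 0], [1.4, 0, 0], 9], [[0, 0, 0], [0, 0, 0], 9], [[0, 0, 0], [0, 0, -1.7], 9], [[0, 0, 0], [0, 0, -1.7], 9], [[0, 0, 0], [0, 0, -1.6], 9], [[0, 0, 0], [0, 0, 0], 9]])

```text
clock: 16.5
tool_pos: [0.4794, 0.301, 0.1355]
orientation: [[-0.024, 1.0, -0.005], [1.0, 0.024, -0.003], [-0.003, -0.005, -1.0]]
ft_force: [0.7, -0.6, -0.2]
finger_gap: 0.09
grip_force: 0.0
```

Emit:
servo_tool(motion=[[[0, 0, 0], [0, 0, 0], 9], [[0, 0, 0], [-0.5, 0, 0], 9], [[0, 0, 0], [-0.5, 0, 0], 9], [[0, 0, 0], [-0.5, 0, 0], 9], [[0, 0, 0], [-0.5, 0, 0], 9], [[0, 0, 0], [-0.5, 0, 0], 9], [[0, 0, 0], [-0.5, 0, 0], 9], [[0, 0, 0], [-0.5, 0, 0], 9], [[0, 0, 0], [-0.5, 0, 0], 9], [[0, 0, 0], [-0.5, 0, 0], 9], [[0, 0, 0], [-0.4, 0, 0], 9], [[0, 0, 0], [-0.4, 0, 0], 9]])

```text
clock: 17.5
tool_pos: [0.4281, 0.3022, 0.1379]
orientation: [[-0.023, 1.0, -0.0], [1.0, 0.023, -0.0], [-0.0, -0.0, -1.0]]
ft_force: [3.9, 0.7, 0.1]
finger_gap: 0.0901
grip_force: 1.6
```

Emit:
servo_tool(motion=[[[0, 0, 0], [-0.4, 0, 0], 9], [[0, 0, 0], [-0.2, 0, 0], 9], [[0, 0, 0], [0, 0, 0], 9], [[0, 0, 0], [0, 0, 0], 9], [[0, 0, 0], [0.3, 0, 0], 9], [[0, 0, 0], [0.2, 0, 1], 9], [[0, 0, 0], [0, 0, 1.8], 9], [[0, 0, 0], [0, 0, 1.8], 9], [[0, 0, 0], [2, 0, 0.4], 9], [[0, 0, 0], [2, 0, 0], 9], [[0, 0, 0], [1.4, 0, 0], 9], [[0, 0, 0], [0, 0, 0], 9]])

```text
clock: 18.5
tool_pos: [0.4849, 0.3015, 0.1887]
orientation: [[-0.019, 1.0, 0.001], [1.0, 0.019, 0.001], [0.001, 0.001, -1.0]]
ft_force: [0.4, -0.2, 0.2]
finger_gap: 0.0901
grip_force: 0.0
```

```bash
python3 - <<'E'
from h import *
np.set_printoptions(precision=4,suppress=True)
s=manip.state();print(s['tool_pos'],s['ft_force'])
a=dial('scene');b=dial('top');print(read(a),read(b))
c=snap('wrist')
cv2.imwrite('pics/d7.png',np.hstack([a,c['img'][20:420,80:480]]))
E
```

```text
[0.4849 0.3015 0.1887] [ 0.4307 -0.1582  0.1826]
(2678, array([-33.5187,  -8.4208]), np.float64(4.4934773641959405)) (2641, array([-23.6145,   6.5725]), np.float64(1.26465305989576))
```

View pics/d7.png

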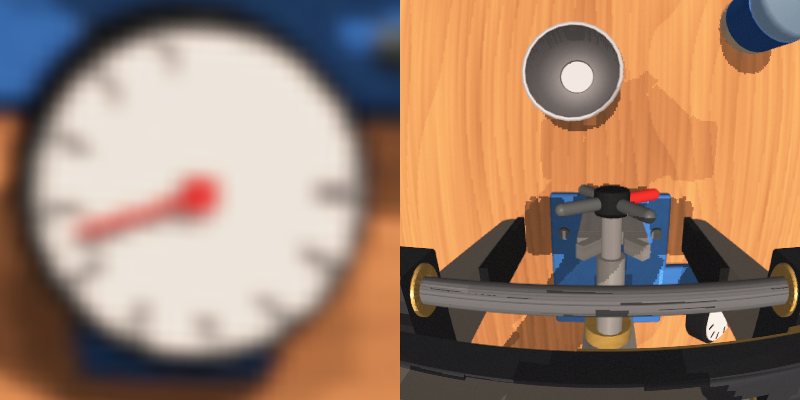

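The needle points below the 4.5 tick at about 4.26 rad (17.05 mm), so roughly 20–25° remain. I'll make a small push on the next arm.

Emit:
servo_tool(motion=[[[0, 0, 0], [-0.5, 0, -1.7], 9], [[0, 0, 0], [0, 0, -1.7], 9], [[0, 0, 0], [0, 0, -1.7], 9], [[0, 0, 0], [0, 0, 0], 9], [[0, 0, 0], [-0.5, 0, 0], 9], [[0, 0, 0], [-0.5, 0, 0], 9], [[0, 0, 0], [-0.5, 0, 0], 9], [[0, 0, 0], [-0.5, 0, 0], 9], [[0, 0, 0], [-0.4, 0, 0], 9], [[0, 0, 0], [-0.3, 0, 0], 9], [[0, 0, 0], [0, 0, 0], 9], [[0, 0, 0], [0, 0, 0], 9]])

```text
clock: 19.65
tool_pos: [0.4488, 0.3021, 0.137]
orientation: [[-0.024, 1.0, -0.001], [1.0, 0.024, -0.001], [-0.001, -0.001, -1.0]]
ft_force: [0.6, 0.8, 0.7]
finger_gap: 0.09
grip_force: 0.0
```

```bash
python3 - <<'E'
from h import *
s=manip.state();print(s['tool_pos'],s['ft_force'])
a=dial('scene');print(read(a))
E
```

```text
[0.44875138 0.30211776 0.13697421] [0.57855419 0.76019138 0.74262983]
(2645, array([-31.22759924, -11.59168242]), np.float64(4.297612685793249))
```

The dial moved the other way from what I expected. I'll read it more carefully against its ticks, numerically, on the saved dial pictures as well as a fresh one.

```bash
cat >> h.py <<'E'
def read2(img):
    """needle angle about its boss, and dark tick angles about the same centre, clockwise from up (rad)"""
    h=cv2.cvtColor(img,cv2.COLOR_BGR2HSV);m=(((h[...,0]<12)|(h[...,0]>168))&(h[...,1]>80)).astype(np.uint8)
    m[np.hypot(*np.mgrid[-200:200,-200:200])>150]=0
    D=cv2.distanceTransform(m,cv2.DIST_L2,5);_,_,_,b=cv2.minMaxLoc(D)
    v,u=np.nonzero(m);x,y=u-b[0],v-b[1];r=np.hypot(x,y);k=r>50
    na=np.arctan2(x[k].mean(),-y[k].mean())%(2*np.pi)
    pol=cv2.warpPolar(cv2.cvtColor(img,cv2.COLOR_BGR2GRAY),(180,720),b,180,cv2.WARP_POLAR_LINEAR)
    ring=np.roll(pol[:,108:132].mean(1),180)   # index0 = up
    d=ring-cv2.blur(np.tile(ring,3)[:,None].astype(np.float32),(1,45))[720:1440,0]
    t=[i/720*2*np.pi for i in range(720) if d[i]<-7 and d[i]==d[np.arange(i-15,i+16)%720].min()]
    return b,na,np.round(t,2)
E
python3 - <<'E'
from h import *
for n,f in(('d6',0),('d7',0)): print(n,read2(np.ascontiguousarray(cv2.imread(f'pics/{n}.png')[:,:400])))
print('now',read2(dial('scene')))
c=snap('wrist');P=fcloud(c);h=cv2.cvtColor(c['img'],cv2.COLOR_BGR2HSV)
X,Y,Z=P[...,0],P[...,1],P[...,2]
m=(Y>.29)&(Y<.312)&(Z>.03)&(Z<.155)&(X>.43)&(X<.545);q=P[m]
d=q-np.array([.488,0,.1]);a=np.degrees(np.arctan2(d[:,2],d[:,0]));r=np.hypot(d[:,0],d[:,2]);k=(r>.024)&(r<.052)
print([(int(e),int(n)) for n,e in zip(*np.histogram(a[k],np.arange(-180,181,10))) if n>3])
E
```

```text
d6 ((199, 196), np.float64(1.6995204029737003), array([1.64, 2.07, 2.58, 3.09, 3.6 , 4.11, 4.63, 5.1 , 5.59]))
d7 ((198, 196), np.float64(4.401050727707142), array([1.54, 2.06, 2.58, 3.08, 3.6 , 4.09, 4.36, 4.63, 5.1 , 5.59]))
now ((198, 196), np.float64(4.263908186840142), array([1.54, 2.06, 2.58, 3.08, 3.6 , 4.2 , 4.63, 5.1 , 5.6 ]))
[(-180, 5), (-100, 61), (-90, 6), (-10, 41), (0, 347), (70, 65), (80, 472), (90, 370), (100, 10), (160, 138), (170, 527)]
```

Against the ticks the reading dropped from about 17.2 to 16.7 mm, although the arms moved about 30° the right way. The finger may be propping the shaft on the slot wall, so I'll back off and read again.

Emit:
servo_tool(motion=[[[0, 0, 0], [0.3, 0, 0], 9], [[0, 0, 0], [0.3, 0, 0], 9], [[0, 0, 0], [0.3, 0, 0], 9], [[0, 0, 0], [0, 0, 1.5], 9], [[0, 0, 0], [0, 0, 1.5], 9], [[0, 0, 0], [0, 0, 1.5], 9], [[0, 0, 0], [0, 0, 1], 9], [[0, 0, 0], [0, 0, 0], 9], [[0, 0, 0], [0, 0, 0], 9]])

```text
clock: 20.55
tool_pos: [0.4592, 0.3021, 0.1922]
orientation: [[-0.023, 1.0, 0.001], [1.0, 0.023, 0.0], [0.0, 0.001, -1.0]]
ft_force: [-0.4, -0.2, -0.7]
finger_gap: 0.0896
grip_force: 0.0
```

```bash
cat >> h.py <<'E'
def arms(c):
    P=fcloud(c);X,Y,Z=P[...,0],P[...,1],P[...,2]
    q=P[(Y>.285)&(Y<.318)&(Z>.03)&(Z<.155)&(X>.43)&(X<.545)]
    d=q-np.array([.488,0,.1]);a=np.degrees(np.arctan2(d[:,2],d[:,0]));r=np.hypot(d[:,0],d[:,2]);k=(r>.024)&(r<.052)
    return [(int(e),int(n)) for n,e in zip(*np.histogram(a[k],np.arange(-180,181,10))) if n>3]
E
python3 - <<'E'
from h import *
s=manip.state();print(s['tool_pos'],s['ft_force'])
print('now',read2(dial('scene')));print(arms(snap('wrist')))
a=snap('scene');P=cloud(a);X,Y,Z=P[...,0],P[...,1],P[...,2]
h=cv2.cvtColor(a['img'],cv2.COLOR_BGR2HSV)
for lo,hi in((.145,.16),(.19,.24),(.25,.285)):
    q=P[(Y>lo)&(Y<hi)&(X>.478)&(X<.498)&(Z>.08)&(Z<.135)];print(len(q),np.percentile(q[:,2],[50,95]),q.max(0))
E
```

```text
[0.45916545 0.30214546 0.19216451] [-0.39244623 -0.24410151 -0.70310783]
now ((198, 196), np.float64(4.2641048570626), array([1.54, 2.05, 2.57, 3.08, 3.6 , 4.2 , 4.63, 5.1 , 5.59]))
[(-180, 6), (-100, 14), (-10, 12), (0, 280), (10, 14), (80, 125), (90, 180), (100, 6), (160, 85), (170, 295)]
24 [0.10967233 0.11338469] [0.49778144 0.15976632 0.11407675]
87 [0.10976103 0.11388265] [0.49767427 0.23973608 0.11484636]
65 [0.10649999 0.11166632] [0.497604   0.28483421 0.11323706]
```

The reading is unchanged and the shaft is down, so the peak lies between the two positions. The 0.14 rad drop over about 32° puts it near an arm angle of 65°. I'll push back about 22° with the other finger.

Emit:
servo_tool(motion=[[[0, 0, 0], [2, 0, 0], 9], [[0, 0, 0], [2, 0, 0], 9], [[0, 0, 0], [2, 0, 0], 9], [[0, 0, 0], [0, 0, 0], 9], [[0, 0, 0], [0, 0, 0], 9], [[0, 0, 0], [0, 0, -1.5], 9], [[0, 0, 0], [0, 0, -1.5], 9], [[0, 0, 0], [0, 0, -1.5], 9], [[0, 0, 0], [0, 0, -1], 9], [[0, 0, 0], [0, 0, 0], 9], [[0, 0, 0], [0, 0, 0], 9]])

```text
clock: 21.62
tool_pos: [0.518, 0.3024, 0.1367]
orientation: [[-0.024, 1.0, -0.001], [1.0, 0.024, -0.0], [-0.0, -0.001, -1.0]]
ft_force: [-0.6, -0.7, 0.9]
finger_gap: 0.0897
grip_force: 0.0
```

Emit:
servo_tool(motion=[[[0, 0, 0], [0.3, 0, 0], 9], [[0, 0, 0], [0.3, 0, 0], 9], [[0, 0, 0], [0.3, 0, 0], 9], [[0, 0, 0], [0.2, 0, 0], 9], [[0, 0, 0], [0.2, 0, 0], 9], [[0, 0, 0], [0, 0, 0], 9], [[0, 0, 0], [0, 0, 0], 9], [[0, 0, 0], [0, 0, 0], 9]])

```text
clock: 22.28
tool_pos: [0.532, 0.3022, 0.1371]
orientation: [[-0.023, 1.0, 0.0], [1.0, 0.023, -0.0], [-0.0, 0.0, -1.0]]
ft_force: [-0.1, -1.0, 0.0]
finger_gap: 0.09
grip_force: 0.1
```

```bash
python3 - <<'E'
from h import *
s=manip.state();print(s['tool_pos'],s['ft_force'])
print('now',read2(dial('scene')));print(arms(snap('wrist')))
class F: pass
import h
o=h.manip
class M:
    @staticmethod
    def camera(n):
        c=o.camera(n);c['img']=cv2.imread('pics/s0.png');return c
h.manip=M;print('zero',read2(h.dial('scene')))
E
```

```text
[0.53199641 0.30216752 0.13707196] [-1.00885032e-01 -9.68233545e-01  4.21699631e-04]
now ((198, 196), np.float64(4.339364640998063), array([1.54, 2.06, 2.58, 3.08, 3.6 , 4.26, 4.63, 5.1 , 5.59]))
[(-110, 20), (-100, 29), (-20, 13), (-10, 487), (0, 61), (70, 269), (80, 243), (90, 681), (100, 196), (110, 51), (150, 45), (160, 458), (170, 16)]
zero ((199, 194), np.float64(0.015225787392782675), array([0.01, 1.56, 2.08, 2.6 , 3.09, 3.59, 4.1 , 4.6 , 5.08, 5.59]))
```

The reading is rising (4.26 → 4.34). A quadratic through the three points puts the peak near an arm angle of 62°, so I'll go another 6 mm.

Emit:
servo_tool(motion=[[[0, 0, 0], [0.2, 0, 0], 9], [[0, 0, 0], [0.2, 0, 0], 9], [[0, 0, 0], [0.2, 0, 0], 9], [[0, 0, 0], [0, 0, 0], 9], [[0, 0, 0], [0, 0, 0], 9], [[0, 0, 0], [0, 0, 0], 9]])

```text
clock: 22.93
tool_pos: [0.5375, 0.3023, 0.1369]
orientation: [[-0.023, 1.0, -0.001], [1.0, 0.023, -0.0], [-0.0, -0.001, -1.0]]
ft_force: [-3.7, -0.0, 1.2]
finger_gap: 0.0899
grip_force: 1.8
```

```bash
python3 - <<'E'
from h import *
s=manip.state();print(s['tool_pos'],s['ft_force'])
print('now',read2(dial('scene')));print(arms(snap('wrist')))
E
```

```text
[0.53751385 0.30225599 0.13691034] [-3.70502132 -0.01796421  1.21883196]
now ((198, 196), np.float64(4.415295295682557), array([1.54, 2.05, 2.58, 3.08, 3.6 , 4.1 , 4.38, 4.63, 5.1 , 5.59]))
[(-120, 26), (-110, 29), (-30, 6), (-20, 430), (-10, 97), (60, 272), (70, 265), (80, 667), (90, 206), (100, 76), (140, 94), (150, 447), (160, 9)]
```

The reading is 4.415, at the predicted peak. I'll back off, lift clear and check.

Emit:
servo_tool(motion=[[[0, 0, 0], [-0.3, 0, 0], 9], [[0, 0, 0], [-0.4, 0, 0], 9], [[0, 0, 0], [-0.4, 0, 0], 9], [[0, 0, 0], [0, 0, 0], 9], [[0, 0, 0], [0, 0, 1.5], 9], [[0, 0, 0], [0, 0, 2], 9], [[0, 0, 0], [0, 0, 2], 9], [[0, 0, 0], [0, 0, 2], 9], [[0, 0, 0], [0, 0, 0], 9], [[0, 0, 0], [0, 0, 0], 9], [[0, 0, 0], [0, 0, 0], 9]])

```text
clock: 23.95
tool_pos: [0.5267, 0.3017, 0.2114]
orientation: [[-0.023, 1.0, -0.0], [1.0, 0.023, -0.001], [-0.001, -0.0, -1.0]]
ft_force: [-0.1, -0.2, -0.3]
finger_gap: 0.0902
grip_force: 0.0
```

```bash
python3 - <<'E'
from h import *
s=manip.state();print(s['tool_pos'],s['ft_force'],s['joint_vel'].max())
for i in range(2):
    a=dial('scene');print('now',read2(a))
c=snap('wrist');print(arms(c))
P=fcloud(c);h=cv2.cvtColor(c['img'],cv2.COLOR_BGR2HSV);print('top cam',[read2(dial('top'))[1]])
E
```

```text
[0.52672786 0.30171679 0.21139418] [-0.05257927 -0.24799841 -0.31288208] 0.7449423842044329
now ((198, 196), np.float64(4.428433458092599), array([1.54, 2.06, 2.58, 3.08, 3.6 , 4.1 , 4.39, 5.1 , 5.6 ]))
now ((198, 196), np.float64(4.428061839420202), array([1.54, 2.06, 2.58, 3.08, 3.6 , 4.1 , 4.39, 5.1 , 5.59]))
[(-110, 7), (-20, 238), (-10, 50), (60, 99), (70, 168), (140, 39), (150, 299)]
top cam [np.float64(3.9317836418962275)]
```

The reading is now 4.428, above the values on both sides (4.40 at -9°, 4.26 at +23°). A 0.66 mm drop over 23° is what an 8 mm eccentricity gives at the peak. The arm is clear, so I'll hand in.

```bash
python3 -c "
from bench import manip
print(manip.job_done())"
```

```text
the job is handed in; nothing more can be done
None
```

I handed the job in with the shaft let go in both posts at the highest reading I found, after a stop at the low spot; the verdict wasn't shown, and my raw dial reading (about 17.3 mm against the 17.2 mm limit) rests on readings falling off on both sides to show it is the peak.

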